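# Pull the blind plug with the quarter-turn puller

## Robot

A 6-joint arm with a two-finger parallel gripper is mounted at the origin on a cart in front of the work surface, level with it; the furniture and walls round the work are solid. World frame = base frame: x ahead of the robot, y to its left, z up, the work surface at z = 0. Lengths are in m, angles in rad, forces in N, time in s.
With the tool pointing down it reaches from about 0.375 to 0.9 m from the base axis. Payload 3.1 kg.
Tool frame: the origin (TCP) lies between the finger pads; the fingertips stand 17 mm ahead of it and the grasp point (between the pads) lies 2 mm behind it; z points along the fingers, y is the line along which they close (so a half turn about z gives the same grasp; the last joint's range is limited). The gripper opens to 85 mm and grips with 20 to 120 N. Pads are 22 mm wide; open, the fingers measure 114 mm over their backs; the gripper's body (76 mm by 85 mm) begins 54 mm behind the grasp point. The pads swing forward as they close: fully open they stand 13 mm farther back than shut.
Start: joints at [1.127, 0.527, 1.433, -0, 1.181, -0.178], TCP at [0.164, 0.603, 0.248] pointing down, gripper open.
Joint ranges: [-3.08, 3.08], [-0.75, 2.2], [0.22, 2.44], [-1.43, 4.57], [0, 2.65], [-2.85, 2.85]. Speed limits (rad/s): [2.79, 2.79, 3.14, 3.14, 3.14, 3.14].

## Interface

Orientations are given as a unit quaternion [x, y, z, w].
In Python, from station import sense, vision, order gives the robot as it stands.
- The arm moves only by the shell command python3 -m crank 'ROWS' [OPENING] [FORCE]. ROWS is JSON, a list of rows, each an object with "dp": the shift along the world's x, y, z in units of 30 mm (1.0 is 30 mm), a list of three; "angular": the turn, a rotation vector about the world's x, y, z in degrees, a list of three. In form: [{"dp": [dx, dy, dz], "angular": [ax, ay, az]}, ...]. A call has 1 to 20 rows; each row shifts and turns the commanded pose from where the row before left it; what a row does not reach is not made up. A row lasts 1/10 s, in which the tool goes at most 50 mm and 8.59 degrees, less where a joint would pass 70% of its speed; a pose out of reach is approached as far as the arm can. A call is refused whole if a number of a shift passes 1 or a number of a turn 8.59, either way. A call with a gripper value outside its range is refused whole. OPENING is the closure, from 0 (fully open) to 1 (shut), set as the call begins (- or left out, the last holds). The fingers move at their own pace and stop on an object; FORCE is the grip in N (left out, the last holds). Time passes only in rows, so rows that do not move let the fingers close. It gives the time, the measured TCP pose, the force, the opening and the grip force at its end, in the units of the state.
- sense(): the state, without advancing time (a new reading comes with each control period).
- vision.snapshot(name): name is "scene" or "top"; returns a dict with "image" (420x560x3 uint8, blue, green, red), "range_z" (420x560 float32, m along the optical axis (not along the pixel's ray), 0 where there is no reading), "mtx" (3x3 intrinsics, pixels), "dist" ([k1, k2, p1, p2, k3] as OpenCV has them; the pictures are not rectified), "pose" (4x4, takes a point from camera to world coordinates). Camera axes: x right, y down, z forward; pixel columns grow to the right and rows downward; lengths in m; the calibration is good to about 2 mm. A picture is of the moment at which its call begins.
- order.sign_off(): hands the job in; it is judged then, once.
The state is a dict: "t": time; "q": joint angles; "qd": joint speeds; "tau": joint torques, N m; "tcp_pos": TCP position; "tool_rot": TCP orientation; "force": force on the tool from outside, world axes, zero at the start; "ft_torque": the same for the moment, N m; "finger_gap": opening from 0.0 (shut) to 1.0 (fully open); "gripper_force": force on a finger pad.
Only numpy, scipy, OpenCV 4.12 (cv2) and the standard library are available. Lean on these libraries where they do the work, as an engineer would, in place of code of your own. Each camera call takes 0.05 s, during which the arm holds its last target. There are 200 camera calls.

## Task

Slide the bottle off the round setting plate onto the worktop, keeping it upright and without lifting it. Thread the T-handled puller into the blind plug by turning it a quarter turn clockwise (seen from above) while the plug is still seated, pull the plug straight up out of its pocket with it, and stand it upright in the middle of the setting plate with the puller still locked in it; lower it there, do not drop it. Keep the fingers off the plug itself and leave the note pad, loupe and tweezers alone.

Things in the scene. Friction and masses are not known exactly. Their poses are not given: they have to be found in the camera images.
- holder: Light grey metal work-holder block, 120 x 120 mm, 42 mm high, bolted down, a dark cap screw in each top corner. In its middle a square pocket 46 mm wide, 30 mm deep (floor 12 mm above the worktop). Origin: centre of the underside; x, y along its sides.
- plug: Square bare-steel blind plug, 44 x 44 mm, 40 mm high, 0.35 kg, loose in the holder's pocket (1 mm play a side), its top 10 mm standing out. Its 8 mm thick top has a slot 27 x 10 mm along the plug's x over a chamber: a quarter-turn thread for the puller. Origin: centre of the underside; z up.
- puller_grip (a point): Centre of the T-bar of the puller: dark steel, 0.14 kg; bar 70 mm long (x), 12 mm wide (y), 14 mm high (z), 106 mm above the worktop at the start. A 10 mm rod goes straight down from it to a 24 mm collar, whose underside (48 mm below this point) rests on the plug's top.
- plate: Round dark steel setting plate, 130 mm in diameter and 2 mm thick, fixed to the worktop. Origin: centre of the underside.
- bottle_mid (a point): Slim white plastic bottle with a grey cap, 32 mm in diameter up to 66 mm, then narrowing to a 19 mm wide cap; 100 mm tall, 0.12 kg, standing on the setting plate at the start. This point is on its axis, 50 mm above its underside; z is its axis. It topples if pushed more than about 20 mm above its foot.
- note_pad: Note pad 60 x 105 x 12 mm lying on the worktop: leave alone. Origin: centre of the underside.
- loupe: Folding loupe 52 x 30 x 16 mm lying on the worktop: leave alone. Origin: centre of the underside.
- tweezers: Pair of tweezers 18 x 118 x 10 mm lying on the worktop: leave alone. Origin: centre of the underside.
- puller_foot (a point): Centre of the underside of the puller's foot, 70 mm below the T-bar's centre, hidden in the plug; foot 24 x 7 x 6 mm, parallel to the bar. At the start it lies within 0.12 rad of the slot and would come out alone. It turns freely clockwise from above, to a stop 90 to 97 degrees from the slot, locked under the plug's top; pulled up, it takes the plug along after 2 mm of slack.
Things that resemble listed ones, but are neither listed nor needed, are in the scene too. Leave any yellow look-alike of the part that bears bottle_mid alone.

How it is judged:
By the outcome, as a careful person would: the job done as asked, in the order asked, and still so for the second after the job is handed in, with the robot touching nothing.
It also fails if it takes over 64 s, if anything falls off the work surface, if the arm or the gripper's body presses on something with over 40 N, if the wrist force passes 120 N, or if a joint passes its speed limit or range.

## Working session

There is one attempt and no reset: what is moved stays moved. The work goes in short steps, Python scripts to look and compute and a shell command to move; the robot and the scene stay as the last step left them, time stands still between calls to the robot, and variables do not carry over. Pictures are saved under pics/ and viewed, at most 10 in all, crops included, and the job is handed in when it is done.

```bash
ls; mkdir -p pics
cat > h.py <<'E'
import numpy as np, cv2
from station import sense, vision, order
def snap(name):
    s=vision.snapshot(name); np.savez(f'{name}.npz',**{k:np.asarray(v) for k,v in s.items()}); return s
def cloud(s):
    h,w=s['range_z'].shape
    u,v=np.meshgrid(np.arange(w),np.arange(h))
    p=cv2.undistortPoints(np.stack([u,v],-1).reshape(-1,1,2).astype(np.float64),np.array(s['mtx'],float),np.array(s['dist'],float)).reshape(h,w,2)
    z=s['range_z'][...,None].astype(float)
    P=np.concatenate([p*z,z],-1)
    T=np.array(s['pose']); W=P@T[:3,:3].T+T[:3,3]; W[s['range_z']==0]=np.nan
    return W
E
python3 - <<'E'
from h import *
a=snap('scene');b=snap('top')
cv2.imwrite('pics/scene0.png',a['image']);cv2.imwrite('pics/top0.png',b['image'])
print(a['pose'],b['pose'],a['mtx']);s=sense();print(s)
E
```

```text
pics
[[ 0.87459325 -0.36272729  0.32173834  0.19015833]
 [-0.48477144 -0.66666807  0.56617165 -0.52078272]
 [ 0.00912677 -0.65113946 -0.75890322  0.80484223]
 [ 0.          0.          0.          1.        ]] [[-0.02900226 -0.9969673   0.07221547  0.42521224]
 [-0.99952601  0.02967127  0.00820831 -0.01861376]
 [-0.01032615 -0.07194318 -0.99735528  1.0859482 ]
 [ 0.          0.          0.          1.        ]] [[412.01276531   0.         283.07692489]
 [  0.         412.01276531 207.76063079]
 [  0.           0.           1.        ]]
{'t': 0.1, 'q': array([ 1.12649434e+00,  5.28392599e-01,  1.43377524e+00, -7.02385164e-06,
        1.18140024e+00, -1.78503884e-01]), 'qd': array([ 0.0009498 , -0.00186125, -0.00229613, -0.00056493, -0.00190522,
       -0.0013579 ]), 'tau': array([-4.20668044e-06, -4.43299985e+01, -1.78585374e+01, -1.91330923e-04,
        3.84925937e-03, -1.12081659e-05]), 'tcp_pos': array([0.16388331, 0.60249767, 0.24741918]), 'tool_rot': array([ 1.32506793e-01,  9.91181605e-01, -9.41203100e-04, -2.99538043e-04]), 'force': array([ 0.87017647, -0.3147116 , -0.63660495]), 'ft_torque': array([-0.07959101,  0.01445888,  0.00484632]), 'gripper_force': 0.0, 'finger_gap': 0.9955419433064998}
```

View pics/top0.png

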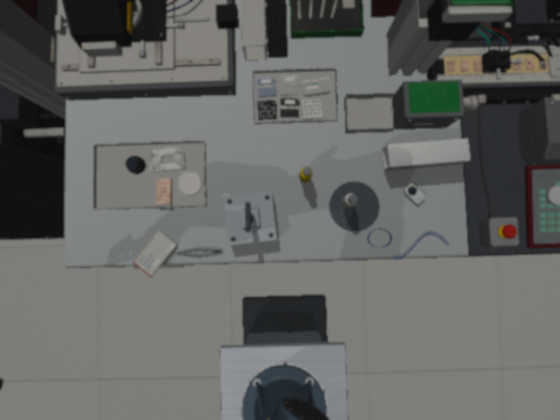

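View pics/scene0.png

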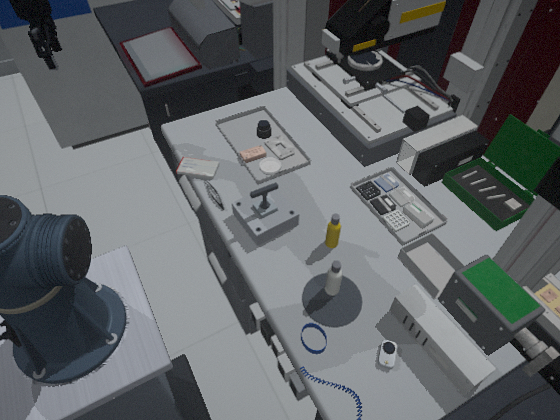

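The top view shows the holder at about (250,217), with the T-bar on it at (248,215). The round plate is at (354,206) and the white bottle with a grey cap is on it at (350,200). The yellow look-alike bottle is at (305,174), the pad at (155,253), the tweezers at (198,252) and the loupe at (414,192).
Things that could be mistaken for the bottle are the yellow one (scene 333,232) and the dark knob (scene 264,129). I choose the white one at scene (334,278). The only puller is the T-bar at scene (264,192).

Run:
```python
from h import *
a=dict(np.load('scene.npz'));b=dict(np.load('top.npz'))
A=cloud(a);B=cloud(b)
def box(W,u0,u1,v0,v1): 
    m=np.zeros(W.shape[:2],bool);m[v0:v1,u0:u1]=1;return m
for n,W,im in(('scene',A,a['image']),('top',B,b['image'])):
    fl=W[np.abs(W[...,2])<.03]; print(n,'floor z med',np.median(fl[:,2]))
    def st(t,m):
        p=W[m]; 
        if len(p)<3: print(t,len(p));return
        r=cv2.minAreaRect((p[:,:2]*1000).astype(np.float32))
        print(t,len(p),'mean',p.mean(0).round(4),'rect',np.round(r[0],1),np.round(r[1],1),round(r[2],1),'z',np.percentile(p[:,2],[5,50,95]).round(4))
    x,y,z=W[...,0],W[...,1],W[...,2]
    g=im.astype(int).sum(-1)
    st('holder top',(z>.036)&(z<.047)&(np.abs(x-.48)<.13)&(np.abs(y-.1)<.12))
    st('plugtop',(z>.049)&(z<.056)&(np.abs(x-.48)<.13)&(np.abs(y-.1)<.12))
    st('bar',(z>.095)&(z<.125)&(np.abs(x-.48)<.15)&(np.abs(y-.1)<.12))
    st('bottle body',(z>.012)&(z<.066)&(np.abs(x-.5)<.08)&(y<-.1)&(y>-.28))
    st('bottle top',(z>.09)&(z<.115)&(np.abs(x-.5)<.1)&(y<-.1)&(y>-.28))
    st('yellow',(z>.02)&(z<.12)&(np.abs(x-.58)<.08)&(y<-.0)&(y>-.12))
    pm=(np.abs(z)<.012)&(g<240)&(np.abs(x-.5)<.12)&(y<-.07)&(y>-.33); st('plate',pm)
# pixels->world of listed neighbours
for t,(u,v) in dict(pad=(155,253),tw=(198,252),loupe=(414,192),cable=(380,238),traycorner=(207,207),white=(426,153),edge=(300,262)).items(): print(t,B[v,u].round(3))
c=cv2.resize(b['image'][150:280,200:420],None,fx=3.6,fy=3.6,interpolation=cv2.INTER_CUBIC);cv2.imwrite('pics/crop1.png',np.clip(c*1.5,0,255).astype(np.uint8))
```

```text
scene floor z med 0.0013386560778289036
holder top 1506 mean [0.4688 0.0565 0.0427] rect [474.3  69.3] [121.3 124. ] 4.5 z [0.0398 0.0428 0.0453]
plugtop 200 mean [0.4724 0.0647 0.0527] rect [474.5  69. ] [44.7 47.3] 6.4 z [0.0499 0.0527 0.0552]
bar 208 mean [0.4729 0.0658 0.1099] rect [473.7  67.5] [14.5 69.8] 87.7 z [0.1014 0.1115 0.1152]
bottle body 247 mean [ 0.4888 -0.1984  0.0353] rect [ 459.3 -219.8] [128.1  42.2] 44.2 z [0.0136 0.0344 0.0631]
bottle top 88 mean [ 0.5086 -0.1797  0.1006] rect [ 510.  -178.6] [17.6 18.2] 31.3 z [0.0922 0.1021 0.1047]
yellow 340 mean [ 0.5738 -0.079   0.0645] rect [577.3 -75.8] [26.1 31.3] 65.0 z [0.0252 0.0666 0.1014]
plate 1956 mean [ 0.4909 -0.2111  0.003 ] rect [ 484.5 -200.7] [210.8 256.7] 0.4 z [0.0002 0.0028 0.0065]
top floor z med 0.00019415404244460532
holder top 1929 mean [0.4722 0.0697 0.0412] rect [472.8  70.3] [120.1 120.7] 4.5 z [0.038  0.0411 0.0445]
plugtop 175 mean [0.4738 0.0678 0.0519] rect [472.7  70. ] [43.9 44.1] 4.9 z [0.0494 0.0518 0.0551]
bar 170 mean [0.471  0.0695 0.1108] rect [473.   68.7] [12.8 69.8] 88.6 z [0.1032 0.1116 0.1143]
bottle body 62 mean [ 0.482  -0.1917  0.033 ] rect [ 464.9 -212.5] [145.1  43.5] 44.9 z [0.0129 0.029  0.0627]
bottle top 56 mean [ 0.5091 -0.1762  0.1005] rect [ 509.  -176.6] [16.6 17.8] 43.5 z [0.0959 0.1007 0.1034]
yellow 159 mean [ 0.5738 -0.0692  0.0746] rect [577.6 -69.7] [28.6 30.9] 88.9 z [0.0341 0.072  0.1005]
plate 2246 mean [ 0.5092 -0.2024  0.001 ] rect [ 526.9 -193.4] [252.8 188.6] 75.2 z [-0.0026  0.0009  0.0046]
pad [nan nan nan]
tw [0.392 0.209 0.   ]
loupe [ 0.529 -0.349  0.013]
cable [ 0.414 -0.259  0.004]
traycorner [ 0.507  0.184 -0.005]
white [ 0.62  -0.369  0.06 ]
edge [ 0.309 -0.078 -0.829]
```

View pics/crop1.png

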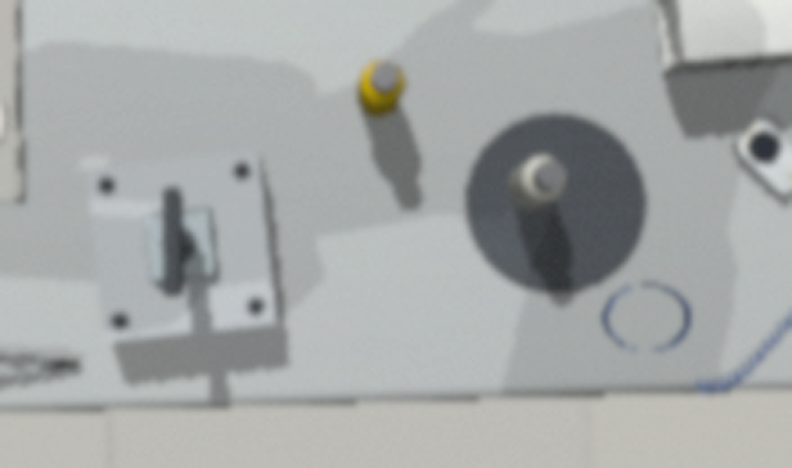

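The crop confirms the choice: the white bottle with the grey cap stands on the dark plate at crop (545,178), the plate is centred near (556,203), and the yellow one at (381,85) stays alone. I'm heading to the bottle high up while I fit the plate.

```bash
python3 -m crank '[{"dp":[0.7,-1,0],"angular":[0,0,-7.5]},{"dp":[0.7,-1,0],"angular":[0,0,-7.5]},{"dp":[0.7,-1,0],"angular":[0,0,-7.5]},{"dp":[0.7,-1,0],"angular":[0,0,-7.5]},{"dp":[0.7,-1,0],"angular":[0,0,-7.5]},{"dp":[0.7,-1,0],"angular":[0,0,-7.5]},{"dp":[0.7,-1,0],"angular":[0,0,-7.5]},{"dp":[0.7,-1,0],"angular":[0,0,-7.5]},{"dp":[0.7,-1,0],"angular":[0,0,-7.5]},{"dp":[0.7,-1,0],"angular":[0,0,-7.5]},{"dp":[0.35,-1,0],"angular":[0,0,0]},{"dp":[0.35,-1,0],"angular":[0,0,0]},{"dp":[0.35,-1,0],"angular":[0,0,0]},{"dp":[0.35,-1,0],"angular":[0,0,0]},{"dp":[0.35,-1,0],"angular":[0,0,0]},{"dp":[0.35,-1,0],"angular":[0,0,0]},{"dp":[0.35,-1,0],"angular":[0,0,0]},{"dp":[0.35,-1,0],"angular":[0,0,0]},{"dp":[0.35,-1,0],"angular":[0,0,0]},{"dp":[0.35,-1,0],"angular":[0,0,0]}]' 0 20
python3 - <<'E'
from h import *
from scipy.optimize import least_squares
b=dict(np.load('top.npz'));a=dict(np.load('scene.npz'))
for s,c0 in((b,(354,206)),(a,(332,297))):
    g=cv2.cvtColor(s['image'],cv2.COLOR_BGR2GRAY);K=s['mtx'];T=s['pose']
    m=((g<105)*255).astype(np.uint8)
    m=np.zeros_like(g)
    # homography to worktop plane z=.002 : rectified 1mm image
    xs=np.arange(.38,.64,.001);ys=np.arange(-.33,-.05,.001);X,Y=np.meshgrid(xs,ys,indexing='ij')
    P=np.stack([X,Y,np.full_like(X,.002)],-1).reshape(-1,3);C=(P-T[:3,3])@T[:3,:3]
    uv,_=cv2.projectPoints(C,np.zeros(3),np.zeros(3),K,s['dist']);uv=uv.reshape(X.shape+(2,)).astype(np.float32)
    r=cv2.GaussianBlur(cv2.remap(g,uv[...,0],uv[...,1],1),(0,0),2).astype(float)
    def score(p):
        t=np.linspace(0,2*np.pi,180);o=0
        f=lambda R:r[np.clip(((p[0]+R*np.cos(t)-.38)*1000).round().astype(int),0,r.shape[0]-1),np.clip(((p[1]+R*np.sin(t)+.33)*1000).round().astype(int),0,r.shape[1]-1)]
        return np.clip(f(.068)-f(.062),-10,25).mean()
    best=max(((score((x,y)),x,y) for x in np.arange(.46,.54,.001) for y in np.arange(-.23,-.15,.001)));print(best)
B=cloud(b);m=(B[...,2]>.01)&(B[...,2]<.5)&(B[...,0]>.53)&(B[...,0]<.8)&(B[...,1]<-.1)&(B[...,1]>-.3)
p=B[m];
for x in np.arange(.53,.8,.03):
    q=p[(p[:,0]>=x)&(p[:,0]<x+.03)]
    if len(q):print(round(x,2),len(q),'y',q[:,1].min().round(3),q[:,1].max().round(3),'z',q[:,2].max().round(3))
print(sense()['tcp_pos'],sense()['q'])
E
```

```text
t: 2.1
tcp_pos: [0.4791, 0.0018, 0.2481]
tool_rot: [0.709, 0.706, -0.0, -0.0]
force: [0.0, -0.0, 0.2]
finger_gap: 0.999
gripper_force: 0.0
(np.float64(25.0), np.float64(0.49800000000000005), np.float64(-0.19599999999999998))
(np.float64(22.794444444444444), np.float64(0.49900000000000005), np.float64(-0.19899999999999998))
0.56 38 y -0.299 -0.277 z 0.064
0.59 124 y -0.3 -0.275 z 0.066
0.62 119 y -0.3 -0.274 z 0.067
0.68 179 y -0.299 -0.18 z 0.043
0.71 88 y -0.181 -0.1 z 0.042
0.74 73 y -0.181 -0.101 z 0.044
0.77 461 y -0.3 -0.102 z 0.439
[0.47914747 0.00178867 0.2480738 ] [-2.30100515e-01  3.32894959e-01  1.78839585e+00  9.75956841e-05
  1.02095219e+00 -2.25934196e-01]
```

```bash
python3 -m crank '[{"dp":[0.17,-1,0],"angular":[0,0,0]},{"dp":[0.17,-1,0],"angular":[0,0,0]},{"dp":[0.17,-1,0],"angular":[0,0,0]},{"dp":[0.17,-1,0],"angular":[0,0,0]},{"dp":[0.17,-1,0],"angular":[0,0,0]},{"dp":[0.17,-1,0],"angular":[0,0,0]},{"dp":[0,0,-1],"angular":[0,0,0]},{"dp":[0,0,-1],"angular":[0,0,0]},{"dp":[0,0,-1],"angular":[0,0,0]},{"dp":[0,0,0],"angular":[0,0,0]}]'
python3 - <<'E'
from h import *
s=snap('scene');t=snap('top')
cv2.imwrite('pics/a1.png',np.hstack([s['image'][150:350,230:430],t['image'][120:320,250:450]]).repeat(2,0).repeat(2,1))
print(sense()['tcp_pos'],sense()['q'])
E
```

```text
t: 3.1
tcp_pos: [0.5069, -0.1755, 0.1546]
tool_rot: [0.709, 0.706, -0.001, -0.005]
force: [-1.0, 0.8, -0.3]
finger_gap: 1.002
gripper_force: 0.0
[ 0.50958195 -0.17682404  0.15812238] [-5.41273377e-01  5.41583661e-01  1.73197255e+00  1.46969416e-05
  8.69509585e-01 -5.37334238e-01]
```

View pics/a1.png

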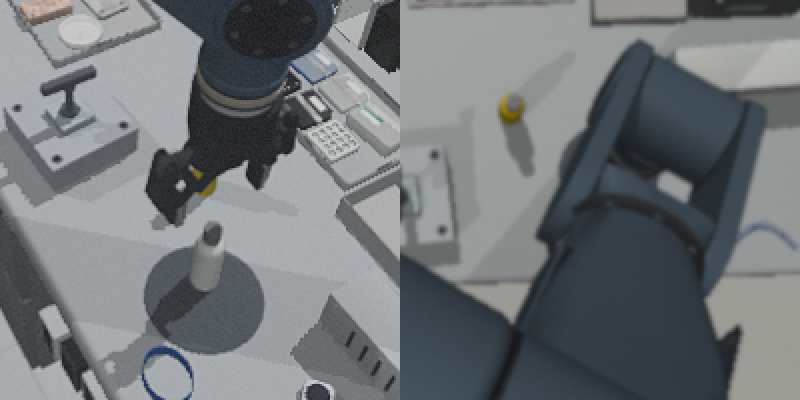

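The crop shows the open fingers above the bottle, with the cap at about (212,232), one finger on each side along x, and everything clear. I'm going down.

```bash
python3 -m crank '[{"dp":[0,0,-0.8],"angular":[0,0,0]},{"dp":[0,0,-0.8],"angular":[0,0,0]},{"dp":[0,0,-0.7],"angular":[0,0,0]},{"dp":[0,0,-0.6],"angular":[0,0,0]},{"dp":[0,0,-0.4],"angular":[0,0,0]},{"dp":[0,0,-0.2],"angular":[0,0,0]},{"dp":[0,0,0],"angular":[0,0,0]},{"dp":[0,0,0],"angular":[0,0,0]}]'
python3 -m crank '[{"dp":[0,0,0],"angular":[0,0,0]},{"dp":[0,0,0],"angular":[0,0,0]},{"dp":[0,0,0],"angular":[0,0,0]},{"dp":[0,0,0],"angular":[0,0,0]}]' 0.55
python3 - <<'E'
from h import *
s=snap('scene');W=cloud(s);im=s['image'].astype(int)
cv2.imwrite('pics/a2.png',s['image'][170:320,250:400].repeat(4,0).repeat(4,1))
print(sense()['tcp_pos'],sense()['finger_gap'],sense()['gripper_force'],sense()['force'])
E
```

```text
t: 4.0
tcp_pos: [0.5104, -0.1773, 0.0542]
tool_rot: [0.708, 0.706, 0.0, 0.001]
force: [-0.3, -0.2, 0.8]
finger_gap: 0.998
gripper_force: 0.0
t: 4.4
tcp_pos: [0.5098, -0.177, 0.0536]
tool_rot: [0.709, 0.706, 0.0, 0.0]
force: [-0.6, 0.4, -0.1]
finger_gap: 0.449
gripper_force: 0.0
[ 0.50978338 -0.17700128  0.0534762 ] 0.4486695653833462 0.0 [-0.7510144  -0.98543826 -0.6245437 ]
```

View pics/a2.png

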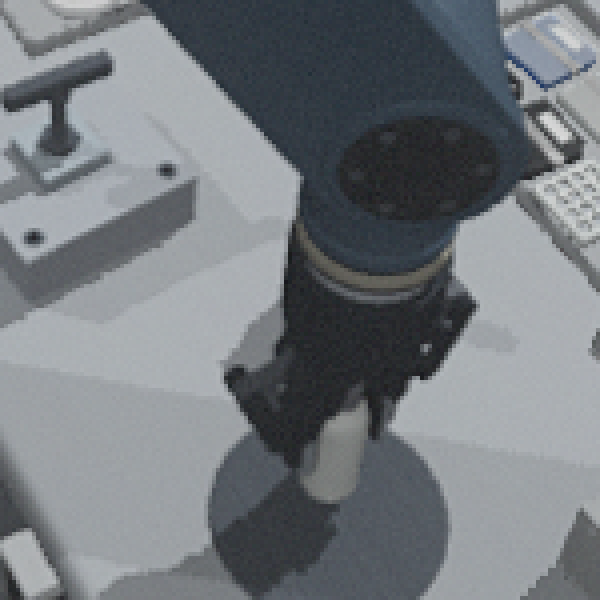

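The crop shows the bottle upright between the pads, with its foot at (330,495) on the plate. At a 38 mm gap there is no contact, so it is centred to within 3 mm. I'm closing gently.

```bash
python3 -m crank '[{"dp":[0,0,0],"angular":[0,0,0]},{"dp":[0,0,0],"angular":[0,0,0]},{"dp":[0,0,0],"angular":[0,0,0]},{"dp":[0,0,0],"angular":[0,0,0]}]' 0.68 20
```

```text
t: 4.85
tcp_pos: [0.5099, -0.177, 0.0535]
tool_rot: [0.709, 0.706, 0.0, 0.0]
force: [-0.1, 0.4, 2.4]
finger_gap: 0.364
gripper_force: 23.1
```

```bash
python3 -m crank '[{"dp":[0.1,0,0],"angular":[0,0,0]},{"dp":[0.2,0,0],"angular":[0,0,0]},{"dp":[0.2,0,0],"angular":[0,0,0]},{"dp":[0.2,0,0],"angular":[0,0,0]},{"dp":[0.2,0,0],"angular":[0,0,0]},{"dp":[0.2,0,0],"angular":[0,0,0]},{"dp":[0.2,0,0],"angular":[0,0,0]},{"dp":[0.2,0,0],"angular":[0,0,0]},{"dp":[0.2,0,0],"angular":[0,0,0]},{"dp":[0.2,0,0],"angular":[0,0,0]},{"dp":[0.2,0,0],"angular":[0,0,0]},{"dp":[0.2,0,0],"angular":[0,0,0]},{"dp":[0.2,0,0],"angular":[0,0,0]},{"dp":[0.2,0,0],"angular":[0,0,0]},{"dp":[0.2,0,0],"angular":[0,0,0]},{"dp":[0.2,0,0],"angular":[0,0,0]},{"dp":[0.1,0,0],"angular":[0,0,0]},{"dp":[0,0,0],"angular":[0,0,0]}]'
python3 -m crank '[{"dp":[0,0,-0.03],"angular":[0,0,0]},{"dp":[0,0,-0.03],"angular":[0,0,0]},{"dp":[0,0,0],"angular":[0,0,0]}]'
```

```text
t: 6.65
tcp_pos: [0.6063, -0.177, 0.0532]
tool_rot: [0.708, 0.706, 0.0, 0.0]
force: [-0.8, -0.1, -1.3]
finger_gap: 0.367
gripper_force: 22.6
t: 6.95
tcp_pos: [0.6054, -0.1769, 0.0515]
tool_rot: [0.709, 0.706, -0.0, -0.0]
force: [0.5, 1.0, -0.8]
finger_gap: 0.366
gripper_force: 22.6
```

```bash
python3 -m crank '[{"dp":[0,0,-0.015],"angular":[0,0,0]},{"dp":[0,0,-0.01],"angular":[0,0,0]},{"dp":[0,0,0],"angular":[0,0,0]},{"dp":[0,0,0],"angular":[0,0,0]}]'
python3 - <<'E'
from h import *
s=snap('scene');cv2.imwrite('pics/a3.png',s['image'][170:320,250:400].repeat(4,0).repeat(4,1))
print(sense()['tcp_pos'],sense()['force'])
E
```

```text
t: 7.35
tcp_pos: [0.6055, -0.1769, 0.0514]
tool_rot: [0.708, 0.706, -0.0, -0.0]
force: [-1.6, 0.7, 4.7]
finger_gap: 0.369
gripper_force: 23.1
[ 0.60552331 -0.1769615   0.05138017] [-2.35378332  0.0694916   5.28714912]
```

View pics/a3.png

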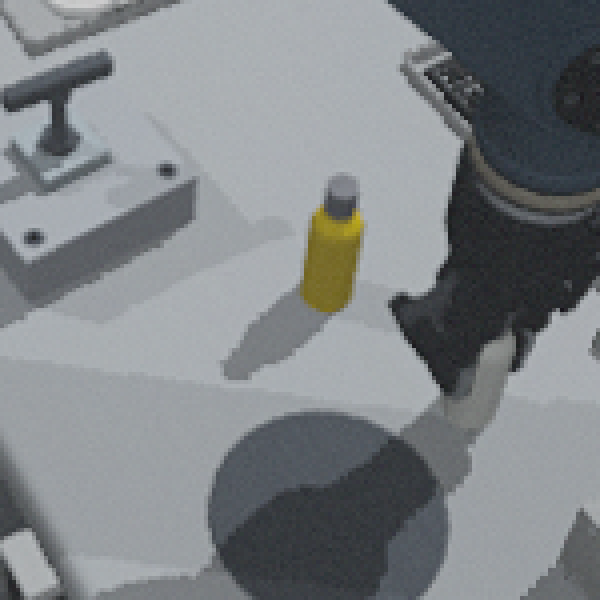

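The crop shows the bottle standing upright on the worktop, foot at (475,425), clear of the plate, and the wrist now carries 5 N of contact. I'm releasing and rising.

```bash
python3 -m crank '[{"dp":[0,0,0],"angular":[0,0,0]},{"dp":[0,0,0],"angular":[0,0,0]},{"dp":[0,0,0],"angular":[0,0,0]}]' 0.5
python3 -m crank '[{"dp":[0,0,0],"angular":[0,0,0]},{"dp":[0,0,0],"angular":[0,0,0]},{"dp":[0,0,0],"angular":[0,0,0]},{"dp":[0,0,0],"angular":[0,0,0]},{"dp":[0,0,0.3],"angular":[0,0,0]},{"dp":[0,0,0.7],"angular":[0,0,0]},{"dp":[0,0,1],"angular":[0,0,0]},{"dp":[0,0,1],"angular":[0,0,0]},{"dp":[0,0,1],"angular":[0,0,0]},{"dp":[0,0,1],"angular":[0,0,0]}]' 0
python3 -m crank '[{"dp":[-0.5,1,0],"angular":[0,0,8]},{"dp":[-0.5,1,0],"angular":[0,0,8]},{"dp":[-0.5,1,0],"angular":[0,0,8]},{"dp":[-0.5,1,0],"angular":[0,0,8]},{"dp":[-0.5,1,0],"angular":[0,0,8]},{"dp":[-0.5,1,0],"angular":[0,0,8]},{"dp":[-0.5,1,0],"angular":[0,0,8]},{"dp":[-0.5,1,0],"angular":[0,0,8]},{"dp":[-0.4,0.2,0],"angular":[0,0,8]},{"dp":[0,0,0],"angular":[0,0,8]},{"dp":[0,0,0],"angular":[0,0,8]},{"dp":[0,0,0],"angular":[0,0,0]},{"dp":[0,0,0],"angular":[0,0,0]}]'
python3 - <<'E'
from h import *
s=sense();print(s['tcp_pos'],s['tool_rot'],s['q'],s['force'])
a=snap('scene')
W=cloud(a);x,y,z=W[...,0],W[...,1],W[...,2]
def st(t,m):
    p=W[m];r=cv2.minAreaRect((p[:,:2]*1000).astype(np.float32));print(t,len(p),p.mean(0).round(4),r)
st('bar',(z>.095)&(z<.118)&(np.abs(x-.473)<.06)&(np.abs(y-.07)<.05))
st('btop',(z>.09)&(z<.115)&(np.abs(x-.605)<.05)&(np.abs(y+.177)<.05))
E
```

```text
t: 7.7
tcp_pos: [0.6059, -0.177, 0.0505]
tool_rot: [0.709, 0.706, 0.0, 0.0]
force: [0.2, -0.3, -0.1]
finger_gap: 0.499
gripper_force: 0.0
t: 8.7
tcp_pos: [0.6056, -0.1769, 0.2027]
tool_rot: [0.708, 0.706, 0.0, 0.0]
force: [0.8, 0.1, -0.7]
finger_gap: 0.999
gripper_force: 0.0
t: 10.0
tcp_pos: [0.4739, 0.069, 0.2012]
tool_rot: [0.021, 1.0, -0.0, 0.0]
force: [0.3, 0.1, 0.1]
finger_gap: 0.998
gripper_force: 0.0
[0.47388707 0.06902052 0.20124923] [ 2.08723736e-02  9.99782048e-01 -4.13827478e-05  4.45312406e-04] [-8.92711040e-02  4.04048835e-01  1.84197044e+00 -2.78243215e-05
  8.94679180e-01 -1.61830225e+00] [0.31347271 0.14424825 0.0966897 ]
bar 208 [0.4729 0.0657 0.1101] ((474.0444030761719, 67.11481475830078), (15.672468185424805, 70.50502014160156), 89.13264465332031)
btop 77 [ 0.6034 -0.1794  0.099 ] ((604.9481811523438, -178.3006134033203), (18.00847625732422, 17.99516487121582), 20.648740768432617)
```

```bash
python3 -m crank '[{"dp":[-0.03,0,-0.7],"angular":[0,0,0]},{"dp":[0,0,-0.7],"angular":[0,0,0]},{"dp":[0,0,-0.7],"angular":[0,0,0]},{"dp":[0,0,-0.6],"angular":[0,0,0]},{"dp":[0,0,-0.4],"angular":[0,0,0]},{"dp":[0,0,-0.14],"angular":[0,0,0]},{"dp":[0,0,0],"angular":[0,0,0]},{"dp":[0,0,0],"angular":[0,0,0]}]' 0
python3 -m crank '[{"dp":[0,0,0],"angular":[0,0,0]},{"dp":[0,0,0],"angular":[0,0,0]},{"dp":[0,0,0],"angular":[0,0,0]},{"dp":[0,0,0],"angular":[0,0,0]},{"dp":[0,0,0],"angular":[0,0,0]},{"dp":[0,0,0],"angular":[0,0,0]},{"dp":[0,0,0],"angular":[0,0,0]}]' 0.75
python3 - <<'E'
from h import *
a=snap('scene');s=sense();print(s['tcp_pos'],s['finger_gap'],s['force'],s['gripper_force'])
cv2.imwrite('pics/a4.png',a['image'][120:270,190:340].repeat(4,0).repeat(4,1))
E
```

```text
t: 10.85
tcp_pos: [0.4733, 0.0689, 0.104]
tool_rot: [0.02, 1.0, -0.0, 0.0]
force: [0.5, 0.4, -0.2]
finger_gap: 1.0
gripper_force: 0.0
t: 11.55
tcp_pos: [0.4728, 0.069, 0.1036]
tool_rot: [0.019, 1.0, -0.0, -0.0]
force: [0.1, 0.2, -1.0]
finger_gap: 0.248
gripper_force: 0.0
[0.47282868 0.06903137 0.10354315] 0.24654343607063395 [-0.06994205 -0.12298244  0.10104498] 0.0
```

View pics/a4.png

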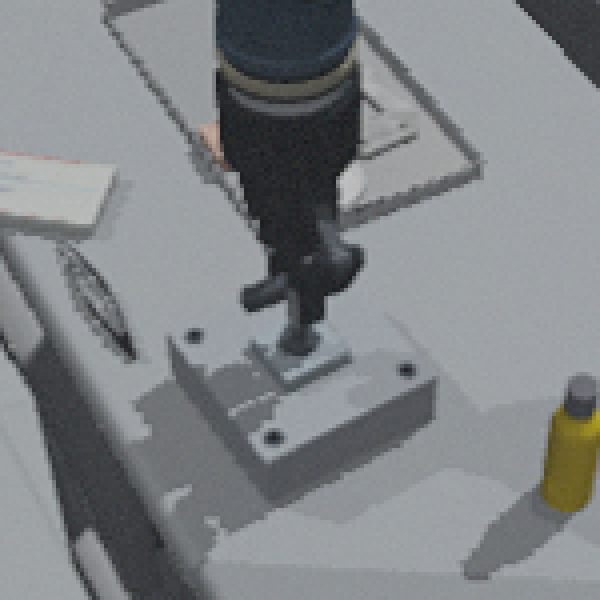

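The crop shows the pads straddling the T-bar, whose end is at (255,297), well above the plug at (300,345). I'm closing on the bar.

```bash
python3 -m crank '[{"dp":[0,0,0],"angular":[0,0,0]},{"dp":[0,0,0],"angular":[0,0,0]},{"dp":[0,0,0],"angular":[0,0,0]},{"dp":[0,0,0],"angular":[0,0,0]}]' 1 60
python3 -c "
from h import *
s=sense();print(s['force'],s['ft_torque'],s['tcp_pos'],s['tool_rot'])"
```

```text
t: 12.0
tcp_pos: [0.4729, 0.0691, 0.1037]
tool_rot: [0.019, 1.0, 0.0, 0.0]
force: [0.1, -0.5, 1.9]
finger_gap: 0.145
gripper_force: 58.5
[ 0.06021153 -0.45852053  1.87769809] [ 0.12018827 -0.01051808  0.00837574] [0.47292638 0.06909736 0.10368096] [1.94459558e-02 9.99810900e-01 3.17482426e-05 1.37119834e-04]
```

```bash
python3 -m crank '[{"dp":[0,0,0],"angular":[0,0,-4]},{"dp":[0,0,0],"angular":[0,0,-4]},{"dp":[0,0,0],"angular":[0,0,-4]},{"dp":[0,0,0],"angular":[0,0,-4]},{"dp":[0,0,0],"angular":[0,0,-4]},{"dp":[0,0,0],"angular":[0,0,-4]},{"dp":[0,0,0],"angular":[0,0,-4]},{"dp":[0,0,0],"angular":[0,0,-4]},{"dp":[0,0,0],"angular":[0,0,-4]},{"dp":[0,0,0],"angular":[0,0,-4]},{"dp":[0,0,0],"angular":[0,0,-4]},{"dp":[0,0,0],"angular":[0,0,-4]},{"dp":[0,0,0],"angular":[0,0,-4]},{"dp":[0,0,0],"angular":[0,0,-4]},{"dp":[0,0,0],"angular":[0,0,-4]},{"dp":[0,0,0],"angular":[0,0,-4]},{"dp":[0,0,0],"angular":[0,0,-4]},{"dp":[0,0,0],"angular":[0,0,-4]},{"dp":[0,0,0],"angular":[0,0,-4]},{"dp":[0,0,0],"angular":[0,0,0]}]'
python3 -c "
from h import *
s=sense();print(s['force'],s['ft_torque'],s['tcp_pos'],s['tool_rot'])"
python3 -m crank '[{"dp":[0,0,0],"angular":[0,0,-3]},{"dp":[0,0,0],"angular":[0,0,-3]},{"dp":[0,0,0],"angular":[0,0,-2]},{"dp":[0,0,0],"angular":[0,0,-2]},{"dp":[0,0,0],"angular":[0,0,0]}]'
python3 -c "
from h import *
s=sense();print(s['force'],s['ft_torque'],s['tcp_pos'],s['tool_rot'])"
```

```text
t: 14.0
tcp_pos: [0.4743, 0.0691, 0.1038]
tool_rot: [0.631, 0.776, 0.001, 0.001]
force: [2.6, 2.4, 0.3]
finger_gap: 0.145
gripper_force: 59.3
[2.57536674 2.36666101 0.25867891] [ 0.32158287 -0.38964509 -0.03005935] [0.47431362 0.06911012 0.10378695] [0.63092187 0.77584465 0.00106581 0.00123988]
t: 14.5
tcp_pos: [0.4737, 0.0691, 0.1038]
tool_rot: [0.696, 0.718, 0.001, 0.001]
force: [2.0, 1.3, 2.7]
finger_gap: 0.141
gripper_force: 59.3
[2.04467464 1.34617553 2.68244737] [ 0.36358865 -0.36761314  0.02699286] [0.47369421 0.0690732  0.10376264] [6.95676743e-01 7.18354312e-01 7.06573532e-04 6.72179484e-04]
```

```bash
for i in 1; do python3 -m crank '[{"dp":[0,0,0],"angular":[0,0,-1.5]},{"dp":[0,0,0],"angular":[0,0,0]},{"dp":[0,0,0],"angular":[0,0,0]}]' | grep -v pos; done
python3 -c "
from h import *
s=sense();print(s['force'],s['ft_torque'],s['tool_rot'])"
python3 -m crank '[{"dp":[0,0,0],"angular":[0,0,-1.5]},{"dp":[0,0,0],"angular":[0,0,-1]},{"dp":[0,0,0],"angular":[0,0,0]}]' | grep rot
python3 -c "
from h import *
s=sense();print(s['force'],s['ft_torque'],s['tool_rot'])"
```

```text
t: 14.8
tool_rot: [0.705, 0.709, 0.0, 0.0]
force: [2.5, 1.0, 2.3]
finger_gap: 0.143
gripper_force: 59.4
[2.50417665 0.97086971 2.25718698] [ 0.32120338 -0.47381385  0.05827716] [7.05289456e-01 7.08919111e-01 4.85083473e-04 4.92051473e-04]
tool_rot: [0.721, 0.693, 0.0, 0.0]
[2.77892407 1.36386659 3.90187665] [ 0.31239124 -0.51186585  0.00903873] [7.20899170e-01 6.93039871e-01 2.24812532e-04 2.71728782e-04]
```

```bash
python3 -m crank '[{"dp":[0,0,0],"angular":[0,0,-1]},{"dp":[0,0,0],"angular":[0,0,-1]},{"dp":[0,0,0],"angular":[0,0,0]},{"dp":[0,0,0],"angular":[0,0,0]}]' | grep rot
python3 - <<'E'
from h import *
s=sense();print(s['force'],s['ft_torque'],s['tool_rot'],s['tcp_pos'])
a=snap('scene');W=cloud(a);x,y,z=W[...,0],W[...,1],W[...,2]
m=(z>.049)&(z<.056)&(np.abs(x-.473)<.03)&(np.abs(y-.07)<.03);print(m.sum(),cv2.minAreaRect((W[m][:,:2]*1000).astype(np.float32)))
E
```

```text
tool_rot: [0.733, 0.681, 0.0, 0.0]
[2.06583693 1.51780619 3.99822721] [ 0.28417253 -0.40915698  0.03155473] [7.32723743e-01 6.80526203e-01 4.27917039e-05 4.11814494e-05] [0.47286728 0.06903186 0.10363881]
171 ((473.4068603515625, 68.07769775390625), (45.41569900512695, 45.528289794921875), 1.2147979736328125)
```

```bash
python3 -m crank '[{"dp":[0,0,0.05],"angular":[0,0,0]},{"dp":[0,0,0.05],"angular":[0,0,0]},{"dp":[0,0,0.1],"angular":[0,0,0]},{"dp":[0,0,0.1],"angular":[0,0,0]},{"dp":[0,0,0.1],"angular":[0,0,0]},{"dp":[0,0,0.1],"angular":[0,0,0]},{"dp":[0,0,0],"angular":[0,0,0]}]' - 80
python3 -m crank '[{"dp":[0,0,0.1],"angular":[0,0,0]},{"dp":[0,0,0.1],"angular":[0,0,0]},{"dp":[0,0,0.1],"angular":[0,0,0]},{"dp":[0,0,0.1],"angular":[0,0,0]},{"dp":[0,0,0.1],"angular":[0,0,0]},{"dp":[0,0,0.15],"angular":[0,0,0]},{"dp":[0,0,0.2],"angular":[0,0,0]},{"dp":[0,0,0.25],"angular":[0,0,0]},{"dp":[0,0,0.25],"angular":[0,0,0]},{"dp":[0,0,0.25],"angular":[0,0,0]},{"dp":[0,0,0.2],"angular":[0,0,0]},{"dp":[0,0,0.1],"angular":[0,0,0]},{"dp":[0,0,0],"angular":[0,0,0]},{"dp":[0,0,0],"angular":[0,0,0]}]'
python3 - <<'E'
from h import *
s=sense();print(s['force'],s['ft_torque'],s['tool_rot'],s['tcp_pos'])
a=snap('scene');cv2.imwrite('pics/a5.png',a['image'][100:250,190:340].repeat(4,0).repeat(4,1))
E
```

```text
t: 16.25
tcp_pos: [0.4721, 0.0691, 0.1188]
tool_rot: [0.733, 0.681, -0.0, -0.0]
force: [0.7, 0.6, -4.6]
finger_gap: 0.131
gripper_force: 78.0
t: 17.65
tcp_pos: [0.4727, 0.0691, 0.1755]
tool_rot: [0.733, 0.681, -0.0, -0.0]
force: [-0.1, 0.6, -4.3]
finger_gap: 0.131
gripper_force: 78.0
[-0.08638168  0.56658299 -4.30665683] [-0.02063997 -0.03712738 -0.0390061 ] [ 7.32726802e-01  6.80522896e-01 -9.50488374e-05 -1.06743555e-04] [0.47267039 0.06905148 0.17550077]
```

View pics/a5.png

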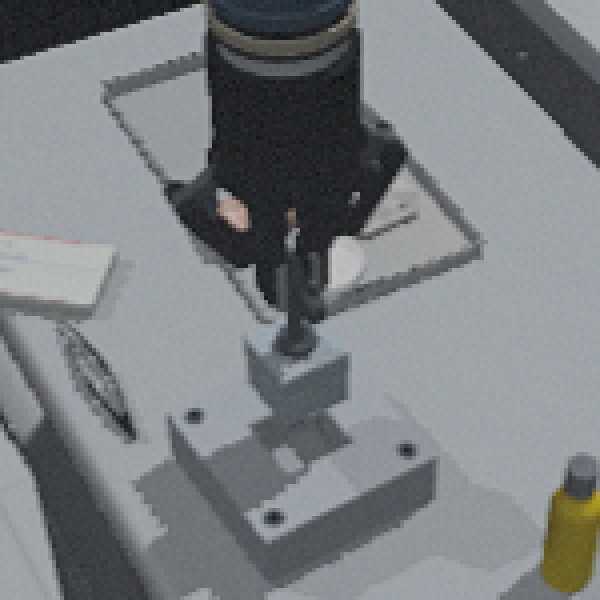

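The crop shows the plug at (298,360) hanging level from the puller, clear of the empty pocket. I'm refitting the plate, which is now bare.

Run:
```python
from h import *
from scipy.optimize import minimize
W=None
for n in('scene','top'):
    s=snap(n);g=cv2.cvtColor(s['image'],cv2.COLOR_BGR2GRAY);T=s['pose']
    f=cv2.GaussianBlur(g,(0,0),.7).astype(np.float32)
    t=np.linspace(0,2*np.pi,240)
    def prof(p,R):
        P=np.stack([p[0]+R*np.cos(t),p[1]+R*np.sin(t),np.full_like(t,.001)],-1);C=(P-T[:3,3])@T[:3,:3]
        uv=cv2.projectPoints(C,np.zeros(3),np.zeros(3),s['mtx'],s['dist'])[0].reshape(-1,2).astype(np.float32)
        return cv2.remap(f,uv[:,0].reshape(1,-1),uv[:,1].reshape(1,-1),1).ravel()
    sc=np.array([[x,y,np.clip(prof((x,y),.068)-prof((x,y),.062),-10,40).mean()] for x in np.arange(.485,.512,.001) for y in np.arange(-.212,-.182,.001)])
    w=sc[sc[:,2]>np.sort(sc[:,2])[-12]];print(n,w.mean(0))
```

```text
scene [ 0.49818182 -0.19609091 39.76113337]
top [ 0.49854545 -0.19581818 38.40879926]
```

```bash
python3 -m crank '[{"dp":[0.05,-0.3,0],"angular":[0,0,0]},{"dp":[0.1,-0.6,0],"angular":[0,0,0]},{"dp":[0.1,-0.8,0],"angular":[0,0,0]},{"dp":[0.1,-0.8,0],"angular":[0,0,0]},{"dp":[0.1,-0.8,0],"angular":[0,0,0]},{"dp":[0.1,-0.8,0],"angular":[0,0,0]},{"dp":[0.1,-0.8,0],"angular":[0,0,0]},{"dp":[0.1,-0.8,0],"angular":[0,0,0]},{"dp":[0.1,-0.8,0],"angular":[0,0,0]},{"dp":[0,-0.8,0],"angular":[0,0,0]},{"dp":[0,-0.8,0],"angular":[0,0,0]},{"dp":[0,-0.5,0],"angular":[0,0,0]},{"dp":[0,-0.23,0],"angular":[0,0,0]},{"dp":[0,0,0],"angular":[0,0,0]},{"dp":[0,0,0],"angular":[0,0,0]},{"dp":[0,0,0],"angular":[0,0,0]}]'
python3 -m crank '[{"dp":[0,0,-0.2],"angular":[0,0,0]},{"dp":[0,0,-0.4],"angular":[0,0,0]},{"dp":[0,0,-0.4],"angular":[0,0,0]},{"dp":[0,0,-0.4],"angular":[0,0,0]},{"dp":[0,0,-0.4],"angular":[0,0,0]},{"dp":[0,0,-0.3],"angular":[0,0,0]},{"dp":[0,0,-0.2],"angular":[0,0,0]},{"dp":[0,0,-0.1],"angular":[0,0,0]},{"dp":[0,0,-0.05],"angular":[0,0,0]},{"dp":[0,0,0],"angular":[0,0,0]},{"dp":[0,0,0],"angular":[0,0,0]}]'
python3 - <<'E'
from h import *
a=snap('scene');s=sense();print(s['force'],s['ft_torque'],s['tool_rot'],s['tcp_pos'])
cv2.imwrite('pics/a6.png',a['image'][190:340,255:405].repeat(4,0).repeat(4,1))
W=cloud(a);x,y,z=W[...,0],W[...,1],W[...,2]
m=(z>.036)&(z<.055)&(np.abs(x-.498)<.035)&(np.abs(y+.196)<.035);m&=z>np.percentile(z[m],60)-.003
print(m.sum(),np.median(z[m]),cv2.minAreaRect((W[m][:,:2]*1000).astype(np.float32)))
E
```

```text
t: 19.4
tcp_pos: [0.498, -0.1946, 0.1754]
tool_rot: [0.732, 0.681, -0.0, -0.001]
force: [0.6, 0.4, -4.1]
finger_gap: 0.13
gripper_force: 78.1
t: 20.5
tcp_pos: [0.4986, -0.1961, 0.1025]
tool_rot: [0.733, 0.681, 0.0, 0.0]
force: [-0.7, 0.4, -4.7]
finger_gap: 0.131
gripper_force: 78.1
[-0.97930234  0.47351868 -3.33408629] [-0.04983744 -0.01426474  0.03929516] [7.32719559e-01 6.80530499e-01 1.22478007e-04 5.21653217e-04] [ 0.49861658 -0.19606042  0.1025346 ]
227 0.04979253787849869 ((498.668701171875, -197.07998657226562), (45.11598205566406, 44.891204833984375), 3.0760207176208496)
```

View pics/a6.png

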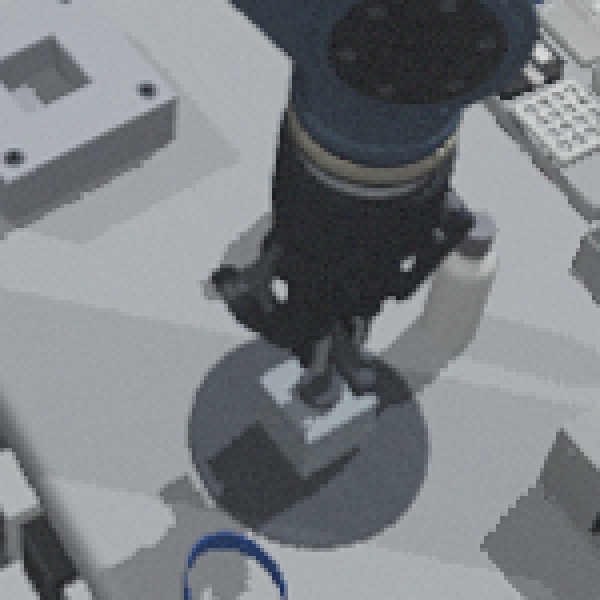

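The crop shows the plug level, just above the plate, at (320,410), and the plate and plug centres agree within 1 mm. I'm lowering slowly.

```bash
python3 -m crank '[{"dp":[0,0,-0.05],"angular":[0,0,0]},{"dp":[0,0,-0.05],"angular":[0,0,0]},{"dp":[0,0,-0.04],"angular":[0,0,0]},{"dp":[0,0,-0.03],"angular":[0,0,0]},{"dp":[0,0,-0.03],"angular":[0,0,0]},{"dp":[0,0,-0.03],"angular":[0,0,0]},{"dp":[0,0,0],"angular":[0,0,0]},{"dp":[0,0,0],"angular":[0,0,0]}]'
python3 -m crank '[{"dp":[0,0,-0.02],"angular":[0,0,0]},{"dp":[0,0,-0.02],"angular":[0,0,0]},{"dp":[0,0,0],"angular":[0,0,0]}]'
```

```text
t: 21.35
tcp_pos: [0.4986, -0.196, 0.0955]
tool_rot: [0.733, 0.681, 0.0, 0.0]
force: [-0.0, -0.2, -2.1]
finger_gap: 0.131
gripper_force: 78.5
t: 21.65
tcp_pos: [0.4984, -0.1959, 0.094]
tool_rot: [0.733, 0.681, 0.0, 0.0]
force: [0.1, -0.8, -1.3]
finger_gap: 0.135
gripper_force: 78.5
```

Force is now about −1.4 N, the weight of the puller alone, so the plug stands on the plate. I'm going down the last of the slack and then releasing.

```bash
python3 -m crank '[{"dp":[0,0,-0.015],"angular":[0,0,0]},{"dp":[0,0,0],"angular":[0,0,0]},{"dp":[0,0,0],"angular":[0,0,0]}]' - 20
python3 -m crank '[{"dp":[0,0,0],"angular":[0,0,0]},{"dp":[0,0,0],"angular":[0,0,0]},{"dp":[0,0,0],"angular":[0,0,0]},{"dp":[0,0,0],"angular":[0,0,0]}]' 0.7
python3 -m crank '[{"dp":[0,0,0],"angular":[0,0,0]},{"dp":[0,0,0],"angular":[0,0,0]},{"dp":[0,0,0],"angular":[0,0,0]},{"dp":[0,0,0],"angular":[0,0,0]},{"dp":[0,0,0],"angular":[0,0,0]},{"dp":[0,0,0.2],"angular":[0,0,0]},{"dp":[0,0,0.5],"angular":[0,0,0]},{"dp":[0,0,0.8],"angular":[0,0,0]},{"dp":[0,0,1],"angular":[0,0,0]},{"dp":[0,0,1],"angular":[0,0,0]},{"dp":[0,0,1],"angular":[0,0,0]},{"dp":[0,0,0.5],"angular":[0,0,0]},{"dp":[0,0,0],"angular":[0,0,0]}]' 0
python3 - <<'E'
from h import *
a=snap('scene');cv2.imwrite('pics/a7.png',a['image'][190:340,240:440].repeat(4,0).repeat(4,1))
W=cloud(a);x,y,z=W[...,0],W[...,1],W[...,2]
for lo,hi in((.038,.047),(.086,.101)):
    m=(z>lo)&(z<hi)&(np.abs(x-.498)<.045)&(np.abs(y+.196)<.045);print(np.median(z[m]),cv2.minAreaRect((W[m][:,:2]*1000).astype(np.float32)))
E
```

```text
t: 21.95
tcp_pos: [0.4984, -0.196, 0.0937]
tool_rot: [0.733, 0.681, 0.0, 0.0]
force: [-0.2, 0.4, 0.8]
finger_gap: 0.128
gripper_force: 78.7
t: 22.35
tcp_pos: [0.4984, -0.1959, 0.0935]
tool_rot: [0.733, 0.681, 0.0, 0.0]
force: [-0.6, -1.0, 0.2]
finger_gap: 0.298
gripper_force: 0.0
t: 23.65
tcp_pos: [0.4996, -0.1966, 0.2464]
tool_rot: [0.733, 0.681, 0.001, 0.003]
force: [-0.3, -0.5, 0.3]
finger_gap: 1.001
gripper_force: 0.0
0.04329267236451595 ((498.22210693359375, -197.19509887695312), (44.676395416259766, 44.601234436035156), 3.4301326274871826)
0.09693670448792241 ((497.03314208984375, -199.9849395751953), (66.59088897705078, 11.843687057495117), 89.91459655761719)
```

View pics/a7.png

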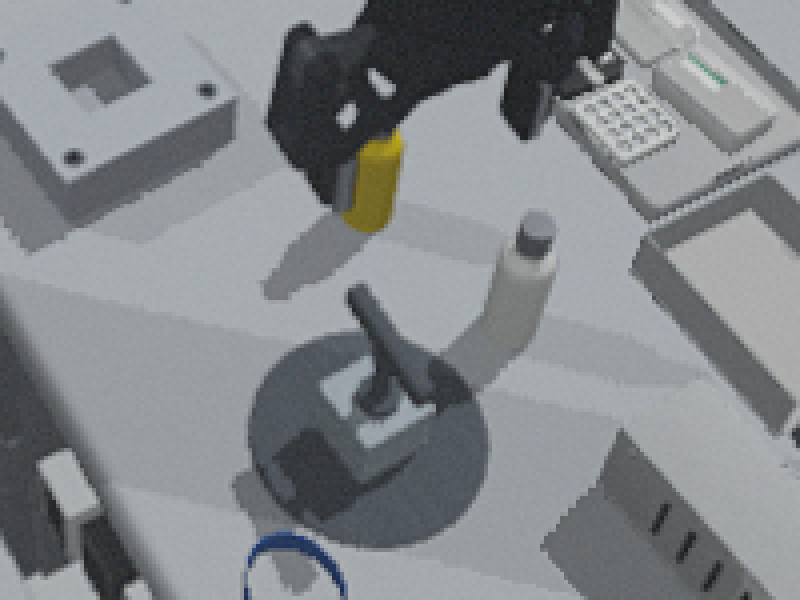

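The crop shows the plug standing upright in the middle of the plate at (378,405). The puller bar lies across the slot, so it is locked. The white bottle stands on the worktop at (520,290), and the gripper is clear.

```bash
python3 -c "
from station import order
print(order.sign_off())"
```

```text
the job is handed in; nothing more can be done
None
```

The job is handed in at about 24 s: the plug stands upright in the middle of the setting plate with the puller still locked in it, and the bottle stands upright on the worktop clear of the plate.

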